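Set up the hand rest of a decorating stand

ROBOT

A 6-joint arm with a two-finger parallel gripper is mounted at the origin on the work surface. World frame = base frame: x ahead of the robot, y to its left, z up, the work surface at z = 0. Lengths are in m, angles in rad, forces in N, time in s.
With the tool pointing down it reaches from about 0.275 to 0.825 m from the base axis. Payload 4.9 kg.
Tool frame: the origin (TCP) lies midway between the tips of the shut fingers; the grasp point (between the pads) lies 19 mm behind it (bot.grip_depth is the distance from the TCP to the grasp point, in m); z points along the fingers, y is the line along which they close (so a half turn about z gives the same grasp; the last joint's range is limited). The gripper opens to 85 mm and grips with 20 to 120 N. Pads are 22 mm wide; open, the fingers measure 114 mm over their backs; the gripper's body (76 mm by 85 mm) begins 54 mm behind the grasp point. The pads swing forward as they close: fully open they stand 13 mm farther back than shut.
Start: joints at [1.033, 0.326, -0.193, 1.052, 0, 1.437], TCP at [0.216, 0.506, 0.231] pointing down, gripper open.
Joint ranges: [-2.65, 2.65], [-0.97, 1.79], [-1.3, 1.35], [-1.93, 2.1], [-1.47, 1.37], [-3.14, 3.14]. Speed limits (rad/s): [2.57, 2.57, 3.14, 3.14, 3.14, 3.14].

INTERFACE

Orientations are given as a unit quaternion [w, x, y, z].
In Python, from cell import bot gives the robot as it stands. Calls block until the motion is done:
- bot.move_pose(position, orientation): joint-space move of the TCP to a pose.
- bot.move_linear(position, speed=0.15, rotation=None, until_force=None): straight line of the TCP; rotation=None keeps the orientation; speed is the mean speed in m/s. With until_force (N) it stops when the force on the tool has changed by that much, and returns True; else False.
- bot.goto_joints(angles): joint-space move.
- bot.set_gripper(opening, grasp_force=None): opening from 0.0 (shut) to 1.0 (fully open); grasp_force is the grip in N (None keeps the last); returns when the fingers have stopped.
- bot.wait(seconds).
- bot.solve_ik(position, orientation): joint angles nearest the present ones, or None.
- bot.camera(name): name is "side" or "top" or "wrist"; returns the picture (480x640x3 uint8, red, green, blue); there is no depth.
- bot.calibration(name): a dict with "mtx" (3x3 intrinsics, pixels), "k1" (the pictures are not rectified: a ray, as slopes to the right and down, at radius r is drawn at 1 + k1 r^2 times it, then the intrinsics apply), "extrinsics" (4x4, takes a point from world to camera coordinates); the wrist camera has in their place "hand_eye" (4x4, takes a point from camera to tool coordinates, whose origin is the TCP and whose axes are the flange's). Camera axes: x right, y down, z forward; pixel columns grow to the right and rows downward; lengths in m; the calibration is good to about 2 mm. A picture is of the moment at which its call begins: read the wrist's pose just before it. calibration takes no time and is no camera call.
A pose or a line that the arm cannot do raises bot.PlanningError and nothing moves.
- bot.close_job(): hands the job in; it is judged then, once.
Trained networks look in the newest picture that a camera, given by its name, has taken for a name from the list of things; names that differ only in an ending like _2 or _b are one class to them, and where a whole thing is asked for, a point or a joint stands for the part that bears it (a point fixed in the world has none). Each returns a list of dicts, best first, with "confidence" (0 to 1); they miss things now and then, are a little off and sometimes report something else, mostly with a low value. They report only what shows in the picture. A call takes as long as a camera call. They do not tell look-alikes from the thing itself.
- bot.search_frame(camera, thing): "bbox" ([left, top, width, height] in pixels, round what is visible of it).
Readings, each from a call of its own:
- bot.read_clock(): time.
- bot.read_joint_positions(): joint angles.
- bot.read_joint_vel(): joint speeds.
- bot.read_joint_efforts(): joint torques, N m.
- bot.read_position(): TCP position.
- bot.read_tool_rot(): TCP orientation.
- bot.read_ft_force(): force on the tool from outside, world axes, zero at the start.
- bot.read_moment(): the same for the moment, N m.
- bot.read_gripper_width(): opening from 0.0 (shut) to 1.0 (fully open).
- bot.read_finger_force(): force on a finger pad.
Only numpy, scipy, OpenCV 4.12 (cv2) and the standard library are available. Lean on these libraries where they do the work, as an engineer would, in place of code of your own. Each camera call takes 0.05 s, during which the arm holds its last target. There are 200 camera calls.

TASK

Set up the hand rest so that the plate can be painted. First lift the slender vase out of the hand rest's way and stand it gently, upright, on the plywood ware board; then swing the hand rest round over the plate until it clicks fully home against its end stop, and then lock it by throwing the lock lever into the middle notch, the one with the long mark. Leave the plate and everything else where they stand.

Things in the scene. Friction and masses are not known exactly. Their poses are not given: they have to be found in the camera images.
- stand: Decorating stand, steel, fixed. Origin: on the table, on the hand rest's vertical hinge axis (a 32 mm post, foot disc 100 mm). z up. Flat feet 40 mm wide, 12 mm high run to the turntable and the lever. Two spring plunger blocks 24 x 22 mm: 64 mm from the hand rest's hinge in direction -0.2 rad (top z 123), and 62 mm from the lever's hinge in direction -0.6 rad (top z 77).
- turntable (a point): Centre of the top of the turntable that carries the plate: 156 mm across, top at z 60 mm; at (-112, 134) mm in the stand's frame.
- lever_hinge (a point): Point on the vertical hinge axis of the lock lever, z 53 mm, at (0, 130) mm in the stand's frame; axes as the stand's.
- rest_arm (a joint): Hand rest: level wooden bar, 22 mm wide, 20 mm high (z 102 to 122), reaching 182 mm from its vertical hinge; hub 54 mm, cap top z 133. 0 = folded away, starts at 0 to 0.4; grows clockwise from above; the bar points (-1.309 - value) rad from the stand's x axis. End stop with spring detent: 2.618 (over the plate); the click in the last 0.3 rad takes about 4 N at 110 mm from the hinge.
- rest_mid (a point): Point in the bar's middle thickness (z 112 mm), 115 mm from the hinge; its x axis points along the bar, outwards.
- rest_tip (a point): Outer end of the hand rest bar, centre of the end face, 182 mm from the hinge, z 112 mm.
- lock_lever (a joint): Lock lever: level steel bar 12 mm wide (z 54 to 66) with a black ball 28 mm across 90 mm from its vertical hinge. Grows counter-clockwise from above; points (1.047 + value) rad from the stand's x axis. Range 0 to 1.4, starts at 0 to 0.2. Middle notch 0.75 (long mark on the plate beneath, 68 to 128 mm from the hinge); clicks at about 0.52 lead into it, at 0.98 out.
- lever_knob (a point): Centre of the lock lever's black ball, z 61 mm; its x axis points along the lever, outwards.
- vase: Slender white vase, loose, 150 mm high: foot 48 mm, belly 68 mm across at 60 mm up, neck 34 mm across from 108 to 140 mm up, lip 44 mm at the top; 0.2 to 0.45 kg. Stands on the table in the hand rest's sweep. Origin: centre of its underside, z up.
- board: Plywood ware board fixed on the table, 270 (its x) x 150 (its y) x 12 mm; origin: centre of its underside, so its top is at z 12 mm.
- bisque_cup: Terracotta cup standing on the board, 68 mm across, 65 mm high. Origin: centre of its underside.
- glaze_jar: Low white glaze jar, 56 mm across, 60 mm high, in the sweep of the hand rest but low enough to pass under it; stays. Origin: centre of its underside.
- plate: Plate lying on the turntable, 136 mm across, 16 mm high (rim at z 76 mm), passes under the hand rest; stays. Origin: centre of its underside.
- spray_bottle: Orange spray bottle, 68 mm across, 190 mm high, left of the stand; stays. Origin: centre of its underside.
- slip_jar: Glass jar with steel cap, 60 mm across, 80 mm high, left front; stays. Origin: centre of its underside.
Not all that is in view belongs to the job. What is shaped like the vase but purple or turquoise is not meant.

How it is judged:
On the way, in this order (a step that is already met when the one before it is completed fails the run):
1. the vase stands released on the ware board (x of vase in the frame of board between -0.115 and 0.115 m and y of vase in the frame of board between -0.055 and 0.055 m and z of vase in the frame of board between 0.007 and 0.017 m and angle between vase's own z axis and vertical below 0.1 rad and contact force between vase and the fingers below 0.1 N and linear speed of vase below 0.03 m/s), for 0.2 s.
2. the hand rest is seated in its end detent (value of joint rest_arm above 2.56 rad), for 0.2 s.
3. the lock lever is in the middle notch (value of joint lock_lever between 0.65 and 0.85 rad), for 0.2 s.
At the end, for the whole second after the job is handed in: The vase stands upright (within 0.1 rad) and still on the board, its centre at least 20 mm inside the board's edges; the hand rest is at its end stop (value above 2.56); the lock lever rests in the middle notch (0.65 to 0.85); nothing else was moved more than 25 mm or knocked over (all of step 3 and x of vase in the frame of board between -0.115 and 0.115 m and y of vase in the frame of board between -0.055 and 0.055 m and z of vase in the frame of board between 0.007 and 0.017 m and angle between vase's own z axis and vertical below 0.1 rad and linear speed of vase below 0.03 m/s and value of joint rest_arm above 2.56 rad and velocity of joint lock_lever between -0.1 and 0.1 rad/s); the robot touches nothing.
It fails at once if the vase is tipped over (angle between vase's own z axis and vertical above 0.6 rad).
It fails at once if the vase is dropped or thrown (faster than 0.6 m/s while not held) (linear speed of vase above 0.6 m/s and contact force between vase and the fingers below 0.1 N).
It fails at once if the plate is moved by more than 25 mm or tipped (distance of plate from where it was at the start of the episode above 0.025 m or angle between plate's own z axis and vertical above 0.4 rad).
It fails at once if the glaze jar or the cup is moved by more than 25 mm or tipped (distance of any of glaze_jar, bisque_cup from where it was at the start of the episode above 0.025 m or angle between any of glaze_jar, bisque_cup's own z axis and vertical above 0.4 rad).
It fails at once if the spray bottle or the slip jar is moved by more than 25 mm or tipped (distance of any of spray_bottle, slip_jar from where it was at the start of the episode above 0.025 m or angle between any of spray_bottle, slip_jar's own z axis and vertical above 0.4 rad).
It also fails if it takes over 67 s, if anything falls off the work surface, if the arm or the gripper's body presses on something with over 40 N, if the wrist force passes 120 N, or if a joint passes its speed limit or range.

## Working session

There is one attempt and no reset: what is moved stays moved. The work goes in short steps, each a Python script; the robot and the scene stay as the last script left them, time stands still between calls to the robot, and variables do not carry over. Pictures are saved under pics/ and viewed, at most 10 in all, crops included, and the job is handed in when it is done.

```bash
ls; mkdir -p pics; cat > h.py <<'E'
import numpy as np, cv2
from cell import bot
def snap(n,f):
    im=bot.camera(n); cv2.imwrite('pics/'+f,im[:,:,::-1]); return im
E
python3 - <<'E'
from h import *
np.set_printoptions(precision=4,suppress=True)
for c in ('top','side'):
    snap(c,c+'0.png'); k=bot.calibration(c); print(c,k['mtx'].tolist(),k['k1'],k['extrinsics'])
    for t in ('stand','rest_arm','lock_lever','lever_knob','vase','board','bisque_cup','glaze_jar','plate','spray_bottle','slip_jar'):
        print(t,[(np.round(d['bbox']).tolist(),round(d['confidence'],2)) for d in bot.search_frame(c,t)][:4])
print(bot.calibration('wrist')); print(bot.read_clock())
E
```

```text
pics
top [[547.7422141081059, 0.0, 327.18556987178243], [0.0, 547.7422141081059, 238.71328301968293], [0.0, 0.0, 1.0]] 0.042724956521126865 [[-0.0252 -0.9996  0.0101  0.0514]
 [-0.9959  0.0242 -0.0874  0.5076]
 [ 0.0871 -0.0123 -0.9961  1.344 ]
 [ 0.      0.      0.      1.    ]]
stand [([217.0, 169.0, 186.0, 113.0], 0.72)]
rest_arm [([307.0, 190.0, 98.0, 27.0], 0.93)]
lock_lever [([234.0, 184.0, 55.0, 35.0], 0.97), ([366.0, 228.0, 22.0, 26.0], 0.61), ([323.0, 245.0, 27.0, 24.0], 0.27)]
lever_knob [([236.0, 181.0, 52.0, 38.0], 0.71)]
vase [([352.0, 290.0, 27.0, 24.0], 0.92), ([325.0, 244.0, 24.0, 26.0], 0.91), ([394.0, 278.0, 32.0, 28.0], 0.6)]
board [([446.0, 181.0, 66.0, 103.0], 0.58)]
bisque_cup [([480.0, 236.0, 31.0, 28.0], 0.61)]
glaze_jar [([364.0, 226.0, 22.0, 24.0], 0.64), ([234.0, 183.0, 51.0, 34.0], 0.25)]
plate [([239.0, 223.0, 57.0, 54.0], 0.9), ([322.0, 246.0, 27.0, 24.0], 0.51)]
spray_bottle [([153.0, 181.0, 41.0, 36.0], 0.93)]
slip_jar [([177.0, 270.0, 34.0, 22.0], 0.56)]
side [[536.9060852204278, 0.0, 314.95004327133626], [0.0, 536.9060852204278, 234.76934804811472], 
[... 626 characters left out ...]
27)]
bisque_cup [([392.0, 418.0, 48.0, 59.0], 0.88)]
glaze_jar [([318.0, 300.0, 36.0, 42.0], 0.96), ([392.0, 419.0, 45.0, 61.0], 0.68)]
plate [([236.0, 204.0, 61.0, 40.0], 0.59), ([326.0, 372.0, 202.0, 108.0], 0.35)]
spray_bottle [([268.0, 113.0, 25.0, 82.0], 0.81), ([320.0, 300.0, 32.0, 42.0], 0.5)]
slip_jar [([198.0, 179.0, 27.0, 40.0], 0.65)]
{'mtx': array([[339.5218,   0.    , 322.1239],
       [  0.    , 339.5218, 234.8861],
       [  0.    ,   0.    ,   1.    ]]), 'k1': 0.012262840436056058, 'hand_eye': array([[ 0.0003, -0.9647, -0.2634,  0.0667],
       [ 1.    ,  0.0005, -0.0007, -0.0005],
       [ 0.0008, -0.2634,  0.9647, -0.1408],
       [ 0.    ,  0.    ,  0.    ,  1.    ]])}
1.2
```

```bash
python3 - <<'E'
import cv2
t=cv2.imread('pics/top0.png'); s=cv2.imread('pics/side0.png')
cv2.imwrite('pics/top0c.png',cv2.resize(t[150:350,140:540],None,fx=2,fy=2,interpolation=cv2.INTER_CUBIC))
E
```

```text
(no output)
```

View pics/top0c.png

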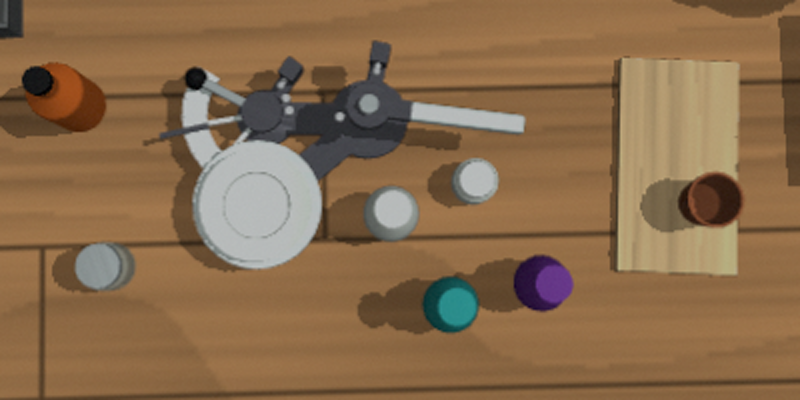

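View pics/side0.png

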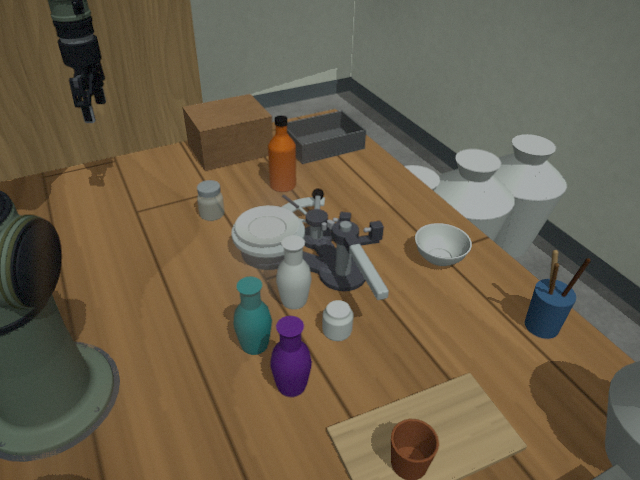

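The top view shows the white vase at px (336,256), with the hub at (324,201), lever hinge at (271,205), knob at (237,189), plate at (268,252), bar tip at (402,212) and board corners at (450,179), (510,181), (508,287) and (448,285). 

Vase candidates in the side view are white (293,272), turquoise (253,315), purple (291,357) and the low white glaze jar (337,320). I choose the white slender one at (293,272).

```bash
cat >> h.py <<'E'
from scipy.spatial.transform import Rotation as R
np.set_printoptions(precision=4,suppress=True)
def E_of(name,pose=None):
    c=bot.calibration(name)
    if name!='wrist': return c,np.linalg.inv(c['extrinsics'])
    p,q=pose; T=np.eye(4); T[:3,:3]=R.from_quat(np.roll(q,-1)).as_matrix(); T[:3,3]=p
    return c,T@c['hand_eye']
def ray(name,uv,pose=None):
    c,T=E_of(name,pose); K=c['mtx']
    d=np.array([(uv[0]-K[0,2])/K[0,0],(uv[1]-K[1,2])/K[1,1]]); s=d.copy()
    for _ in range(20): s=d/(1+c['k1']*(s@s))
    return T[:3,3],T[:3,:3]@np.r_[s,1]
def at_z(name,uv,z,pose=None):
    o,v=ray(name,uv,pose); return (o+v*(z-o[2])/v[2])
def proj(name,P,pose=None):
    c,T=E_of(name,pose); p=np.linalg.inv(T)@np.r_[P,1]; s=p[:2]/p[2]; s=s*(1+c['k1']*(s@s))
    return c['mtx'][:2,:2]@s+c['mtx'][:2,2]
def quat(yaw): # tool down, tool y axis at angle yaw in world xy
    y=np.array([np.cos(yaw),np.sin(yaw),0]); z=np.array([0,0,-1.]); M=np.c_[np.cross(y,z),y,z]
    return np.roll(R.from_matrix(M).as_quat(),1)
def pose(): return np.array(bot.read_position()),np.array(bot.read_tool_rot())
def wsnap(f):
    p=pose(); snap('wrist',f); np.savez('pics/'+f+'.npz',p=p[0],q=p[1]); return p
def wp(f): d=np.load('pics/'+f+'.npz'); return d['p'],d['q']
E
python3 - <<'E'
from h import *
f=lambda u,v:(140+u/2,150+v/2)
for n,uv,z in [('hub',(369,103),.133),('levhinge',(263,110),.075),('plate',(257,205),.075),('tip',(524,124),.122),('knob',(195,78),.061),('vase',(392,209),.15),('cup',(715,200),.077),('b1',(621,58),.012),('b2',(740,62),.012),('b3',(737,275),.012),('b4',(616,270),.012),('jar',(475,180),.06),('spraycap',(38,81),.19),('slip',(98,266),.08),('turq',(451,304),.15),('purp',(543,282),.15)]:
    print(n,at_z('top',f(*uv),z))
for n,uv,z in [('vaselip',(293,243),.15),('hub',(345,228),.133),('spray',(281,121),.19),('jar',(337,308),.06)]: print('side',n,at_z('side',uv,z))
print(bot.read_position(),bot.read_tool_rot(),[quat(a) for a in (0,np.pi/2)])
for yaw in np.arange(-3,3.2,.5):
    print(yaw,bot.solve_ik([.5,.08,.25],quat(yaw)))
E
```

```text
hub [0.5852 0.0443 0.133 ]
levhinge [0.5888 0.1714 0.075 ]
plate [0.4745 0.1804 0.075 ]
tip [ 0.558  -0.1351  0.122 ]
knob [0.6321 0.2545 0.061 ]
vase [0.4614 0.0215 0.15  ]
cup [ 0.467  -0.3661  0.077 ]
b1 [ 0.654  -0.2776  0.012 ]
b2 [ 0.645  -0.4275  0.012 ]
b3 [ 0.3768 -0.4093  0.012 ]
b4 [ 0.3865 -0.2595  0.012 ]
jar [ 0.4993 -0.0826  0.06  ]
spraycap [0.6088 0.4059 0.19  ]
slip [0.4068 0.3679 0.08  ]
turq [ 0.3535 -0.0416  0.15  ]
purp [ 0.3754 -0.1455  0.15  ]
side vaselip [0.4612 0.0174 0.15  ]
side hub [0.5783 0.0337 0.133 ]
side spray [0.604  0.3918 0.19  ]
side jar [ 0.4998 -0.0844  0.06  ]
[0.2161 0.5058 0.2313] [ 0.      0.2005  0.9797 -0.    ] [array([0.    , 0.7071, 0.7071, 0.    ]), array([0., 0., 1., 0.])]
-3.0 [ 0.0128  0.233  -0.2714  1.0664  0.     -1.6996]
-2.5 [ 0.0128  0.233  -0.2714  1.0664  0.     -2.1996]
-2.0 [ 0.0128  0.233  -0.2714  1.0664  0.     -2.6996]
-1.5 [ 0.0128  0.233  -0.2714  1.0664  0.      3.0836]
-1.0 [ 0.0128  0.233  -0.2714  1.0664  0.      2.5836]
-0.5 [ 0.0128  0.233  -0.2714  1.0664  0.      2.0836]
0.0 [ 0.0128  0.233  -0.2714  1.0664  0.      1.5836]
0.5 [ 0.0128  0.233  -0.2714  1.0664  0.      1.0836]
1.0 [ 0.0128  0.233  -0.2714  1.0664  0.      0.5836]
1.5 [ 0.0128  0.233  -0.2714  1.0664  0.      0.0836]
2.0 [ 0.0128  0.233  -0.2714  1.0664  0.     -0.4164]
2.5 [ 0.0128  0.233  -0.2714  1.0664  0.     -0.9164]
3.0 [ 0.0128  0.233  -0.2714  1.0664  0.     -1.4164]
```

```bash
python3 - <<'E'
from h import *
bot.move_pose([.47,.05,.27],quat(np.pi/2)); bot.wait(.3)
p=wsnap('w1.png'); print(p)
for t in ('vase','rest_arm','lock_lever','glaze_jar','plate','spray_bottle','stand'):
    print(t,[(np.round(d['bbox']).tolist(),round(d['confidence'],2)) for d in bot.search_frame('wrist',t)][:3])
E
```

```text
(array([0.47  , 0.0504, 0.2699]), array([-0.    , -0.0004,  1.    ,  0.    ]))
vase [([153.0, 31.0, 102.0, 89.0], 0.76), ([0.0, 69.0, 166.0, 80.0], 0.74), ([259.0, 164.0, 69.0, 83.0], 0.69)]
rest_arm [([127.0, 296.0, 229.0, 70.0], 0.58)]
lock_lever [([392.0, 289.0, 33.0, 40.0], 0.86)]
glaze_jar [([178.0, 201.0, 54.0, 53.0], 0.66)]
plate [([385.0, 150.0, 136.0, 128.0], 0.78)]
spray_bottle [([126.0, 292.0, 230.0, 76.0], 0.71), ([568.0, 281.0, 72.0, 87.0], 0.67)]
stand [([127.0, 138.0, 411.0, 252.0], 0.83), ([570.0, 281.0, 68.0, 86.0], 0.33)]
```

View pics/w1.png

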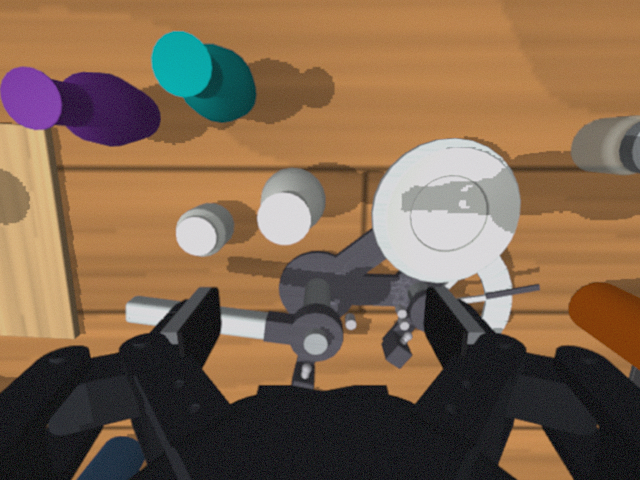

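The wrist view confirms the choice: the white vase lip is centred near (285,217), beside the low glaze jar (197,236), well clear of the purple and turquoise vases. The hub cap is at (316,335) and the bar tip at (127,308).

```bash
python3 - <<'E'
from h import *
P=wp('w1.png')
for n,uv,z in [('vase',(285,217),.15),('hubcap',(316,335),.133),('hubbolt',(316,344),.138),('tip',(127,307),.122),('jar',(197,236),.06),('plate',(447,210),.075),('markend',(539,287),.05),('b',(77,336),.012)]:
    print(n,at_z('wrist',uv,z,P))
x=at_z('wrist',(285,217),.15,P)
for c in('top','side'): print(c,proj(c,x))
# light blob segmentation of vase lip in the wrist picture
im=cv2.imread('pics/w1.png')[150:260,240:340]; g=cv2.cvtColor(im,cv2.COLOR_BGR2HSV)
m=((g[...,1]<40)&(g[...,2]>195)).astype(np.uint8); n,l,s,c=cv2.connectedComponentsWithStats(m)
i=1+np.argmax(s[1:,4]); print(s[i],c[i]+[240,150])
E
```

```text
vase [0.4597 0.0207 0.15  ]
hubcap [0.5744 0.0443 0.133 ]
hubbolt [0.5806 0.0444 0.138 ]
tip [ 0.5517 -0.1319  0.122 ]
jar [ 0.5002 -0.0841  0.06  ]
plate [0.4686 0.1751 0.075 ]
markend [0.5629 0.2977 0.05  ]
b [ 0.6501 -0.2724  0.012 ]
top [336.3634 255.2237]
side [291.4893 242.1898]
[  18   43   52   52 2158] [283.4337 218.3744]
```

```bash
python3 - <<'E'
from h import *
v=[.460,.0203]; q=quat(np.pi/2)
bot.move_linear([*v,.22],.2)
print(bot.move_linear([*v,.105],.08,until_force=6), bot.read_position())
bot.set_gripper(0.0,40); print('w',bot.read_gripper_width(),bot.read_finger_force(),bot.read_ft_force())
bot.move_linear([*v,.27],.1); print(bot.read_gripper_width(),bot.read_ft_force())
b=[.565,-.34]
bot.move_linear([*b,.27],.15)
bot.wait(.3); print(bot.read_gripper_width(),bot.read_ft_force())
snap('side','s2.png')
bot.move_linear([*b,.135],.1); bot.wait(.2)
print(bot.move_linear([*b,.108],.02,until_force=2), bot.read_position(),bot.read_clock())
E
```

```text
False [0.4604 0.0203 0.1054]
w 0.43400944684314513 38.831551668117754 [ 0.2352 -0.1651  3.0592]
0.4306719215637838 [-0.4592  0.5405 -3.077 ]
0.4313071217696391 [-0.1178 -0.6243 -2.7039]
True [ 0.5649 -0.3401  0.1173] 13.7083
```

View pics/s2.png

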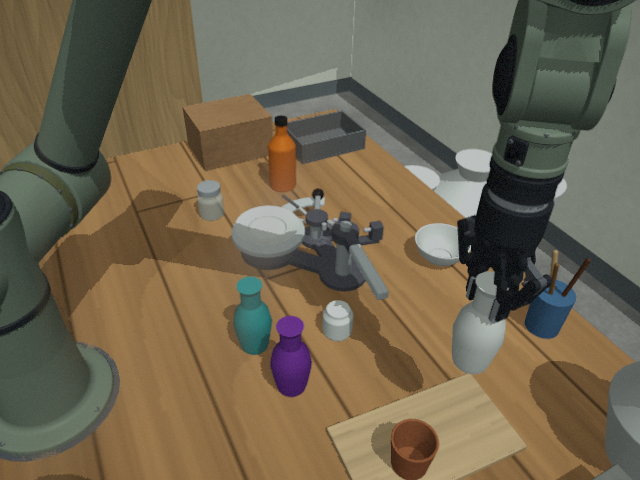

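The vase hangs upright and touched the board at the expected height. I'll release it, rise and look at the stand from nearer.

```bash
python3 - <<'E'
from h import *
bot.set_gripper(0.7); bot.wait(.2); bot.set_gripper(1.0)
bot.move_linear([.565,-.34,.27],.15)
bot.move_pose([.60,.10,.29],quat(np.pi/2)); bot.wait(.3)
wsnap('w3.png'); snap('side','s3.png')
print(bot.read_clock())
im=cv2.imread('pics/s3.png')[300:480,300:560]; w=cv2.imread('pics/w3.png')
cv2.imwrite('pics/c3.png',np.vstack([w[0:400],np.hstack([im,np.zeros((180,380,3),np.uint8)])]))
E
```

```text
17.8417
```

View pics/c3.png

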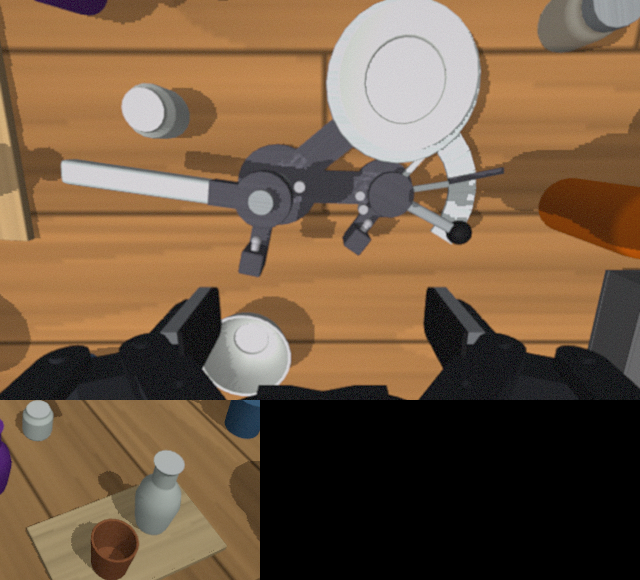

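The wrist view shows the light cap at (261,203), hub disc at (264,197), bar tip top edge at (62,172), lever hinge disc at (390,193), knob at (459,232), long mark end at (503,171) and plate centre at (405,79). In the side crop the vase stands upright on the board, clear of the cup.

```bash
cat > fit.py <<'E'
from h import *
from scipy.optimize import least_squares
P=wp('w3.png')
def model(s):
    x,y,t,r,l=s[:5]
    rot=lambda a,d:np.array([d*np.cos(a),d*np.sin(a)])
    w=lambda p,z:np.r_[x+np.cos(t)*p[0]-np.sin(t)*p[1],y+np.sin(t)*p[0]+np.cos(t)*p[1],z]
    h=np.array([0,.13])
    return dict(hub=w((0,0),.133),tip=w(rot(-1.309-r,.182),.122),lev=w(h,.072),knob=w(h+rot(1.047+l,.09),.061),mark=w(h+rot(1.797,.128),.05),tt=w((-.112,.134),.066))
W=dict(hub=(261,203),tip=(62,172),lev=(390,193),knob=(459,232),mark=(503,171),tt=(405,79))
T=dict(hub=(324.5,201.5),tip=(402,212),knob=(237.5,189),lev=(271.5,205))
def res(s):
    m=model(s); return np.r_[[ (proj('wrist',m[k],P)-W[k]) for k in W],[(proj('top',m[k])-T[k])*.7 for k in T]].ravel()
S=least_squares(res,[.58,.044,0,.1,.1],loss='soft_l1',x_scale=[.1,.1,.3,.3,.3]).x
if __name__=='__main__':
    print(S); print(res(S).reshape(-1,2)); m=model(S); print(m)
E
python3 fit.py
```

```text
[ 0.5846  0.0439 -0.0236  0.3782  0.044 ]
[[-0.6864 -0.6306]
 [-3.5039 -0.0367]
 [ 3.0982  2.3251]
 [ 0.3036  0.202 ]
 [ 1.6709 -2.228 ]
 [-0.1021  2.6576]
 [ 0.1075  0.1741]
 [ 0.3489 -0.3687]
 [ 0.5253  0.2599]
 [-0.6376  0.4509]]
{'hub': array([0.5846, 0.0439, 0.133 ]), 'tip': array([ 0.5592, -0.1363,  0.122 ]), 'lev': array([0.5877, 0.1739, 0.072 ]), 'knob': array([0.6311, 0.2527, 0.061 ]), 'mark': array([0.5619, 0.2993, 0.05  ]), 'tt': array([0.4758, 0.1805, 0.066 ])}
```

```bash
cat > swing.py <<'E'
from fit import *
x,y,t,r,l=S
def tcp(v,z,rad=.115):
    a=t-1.309-v; return [x+rad*np.cos(a),y+rad*np.sin(a),z],quat(a+np.pi/2+np.pi)
E
python3 - <<'E'
from swing import *
js=[]
for v in np.linspace(r,2.75,6): js.append(bot.solve_ik(*tcp(v,.095)))
print(np.array(js)[:,[0,5]])
p,q=tcp(r,.2); bot.move_pose(p,q); bot.set_gripper(.62)
p,q=tcp(r,.095); print(bot.move_linear(p,.08,until_force=6),bot.read_position())
bot.set_gripper(.38); print(bot.read_gripper_width(),bot.read_finger_force(),bot.read_ft_force())
for v in np.linspace(r,2.3,11)[1:]:
    p,q=tcp(v,.095); h=bot.move_linear(p,.1,rotation=q,until_force=20)
    print(round(v,2),h,np.array(bot.read_ft_force()))
    if h: break
print(bot.read_clock())
E
```

```text
[[-0.2512 -1.682 ]
 [-0.2381 -1.1945]
 [-0.1725 -0.6546]
 [-0.0653 -0.073 ]
 [ 0.0456  0.5122]
 [ 0.1207  1.0618]]
False [ 0.569  -0.0701  0.0956]
0.381376188992677 0.0 [-0.0675  0.5899  0.7182]
0.57 False [-0.151  -0.8033 -0.4016]
0.76 False [ 0.9966 -0.0713 -0.6031]
0.95 False [-0.4546  0.2232 -1.2111]
1.15 False [ 0.2853 -0.3644  0.5022]
1.34 False [-0.9549  0.4448 -0.2255]
1.53 False [-0.0265  0.1117 -0.3833]
1.72 False [-0.2636  0.5152  0.5873]
1.92 False [-0.6412  0.6429 -0.315 ]
2.11 False [ 0.285  -0.3508 -0.0109]
2.3 False [ 0.3951 -0.3137 -0.3294]
25.25
```

```bash
python3 - <<'E'
from swing import *
for v in (2.5,2.85):
    p,q=tcp(v,.095); print(bot.move_linear(p,.05,rotation=q,until_force=16),bot.read_ft_force())
pp=np.array(bot.read_position())-[x,y,0]; a=np.arctan2(pp[1],pp[0]); print('v tool',(t-1.309-a)%(2*np.pi), bot.read_clock())
bot.set_gripper(.6); p0=np.array(bot.read_position()); bot.move_linear(p0+[0,0,.12],.15)
bot.move_pose([.60,.10,.29],quat(np.pi/2)); bot.wait(.2)
wsnap('w4.png'); w=cv2.imread('pics/w4.png'); cv2.imwrite('pics/c4.png',w[:400]); print(bot.read_clock())
E
```

```text
False [-0.9148 -0.9457 -0.6912]
True [-1.3749 -2.7077  1.8803]
v tool 2.664050722636304 26.3833
28.8167
```

View pics/c4.png

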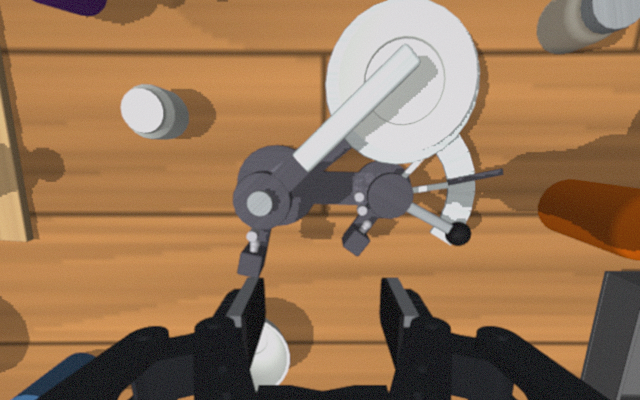

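The bar now lies over the plate, with its tip at about (411,51). The knob is at (458,234) and untouched. Next I'll estimate the bar's value from its tip.

```bash
python3 - <<'E'
from fit import *
P4=wp('w4.png')
for u in ((411,51),(404,45),(418,56)):
    d=at_z('wrist',u,.122,P4)-[S[0],S[1],0]; print(np.hypot(*d[:2]),(S[2]-1.309-np.arctan2(d[1],d[0]))%(2*np.pi))
for v in (2.45,2.56,2.618):
    s=S.copy(); s[3]=v; print(v,proj('wrist',model(s)['tip'],P4))
k=at_z('wrist',(458,234),.061,P4); print(k, model(S)['knob'])
E
```

```text
0.17845845906052116 2.6111999363349323
0.1773505073099779 2.5698255870147824
0.18032833126361383 2.6490701593278603
2.45 [388.6198  20.6472]
2.56 [406.735  38.642]
2.618 [415.3185  48.8425]
[0.6318 0.2523 0.061 ] [0.6311 0.2527 0.061 ]
```

The rest is seated (value about 2.61). Next is the lever, with the fingers caged round the knob.

```bash
python3 - <<'E'
from fit import *
hx,hy=model(S)['lev'][:2]; k=np.array([.6315,.2525]); d=k-[hx,hy]; a0=np.arctan2(d[1],d[0]); rad=np.hypot(*d); l0=a0-S[2]-1.047
print('l0',l0,rad)
def tcp(l,z):
    a=S[2]+1.047+l; return [hx+rad*np.cos(a),hy+rad*np.sin(a),z],quat(a-np.pi/2)
bot.set_gripper(.55)
p,q=tcp(l0,.20); bot.move_pose(p,q)
p,q=tcp(l0,.10); bot.move_linear(p,.15)
p,q=tcp(l0,.052); print(bot.move_linear(p,.04,until_force=5),bot.read_position())
bot.set_gripper(.40); print(bot.read_gripper_width(),bot.read_finger_force())
for l in (.2,.35,.5,.65,.78):
    p,q=tcp(l,.052); h=bot.move_linear(p,.06,rotation=q,until_force=30); print(l,h,bot.read_ft_force())
    if h: break
pp=np.array(bot.read_position())-[hx,hy,0]; print('l tool',np.arctan2(pp[1],pp[0])-S[2]-1.047)
bot.set_gripper(.6); p0=np.array(bot.read_position()); bot.move_linear(p0+[0,0,.15],.12)
bot.move_pose([.60,.10,.29],quat(np.pi/2)); bot.wait(.2)
wsnap('w5.png'); snap('side','s5.png'); snap('top','t5.png')
w=cv2.imread('pics/w5.png'); s=cv2.imread('pics/s5.png'); t=cv2.imread('pics/t5.png')
cv2.imwrite('pics/c5.png',np.vstack([w[:330],np.hstack([s[300:480,300:560],t[150:330,160:540]])])); print(bot.read_clock())
E
```

```text
l0 0.03902457144183202 0.08999525876587466
False [0.6318 0.2526 0.0524]
0.3964011629239778 0.0
0.2 False [0.0546 0.5707 0.3078]
0.35 False [ 1.667  -0.1095 -0.0322]
0.5 False [-0.1327  0.4879  0.4256]
0.65 False [-2.9759  0.4667  0.1563]
0.78 False [-0.3073 -0.271   0.1894]
l tool 0.77117183903383
38.825
```

View pics/c5.png

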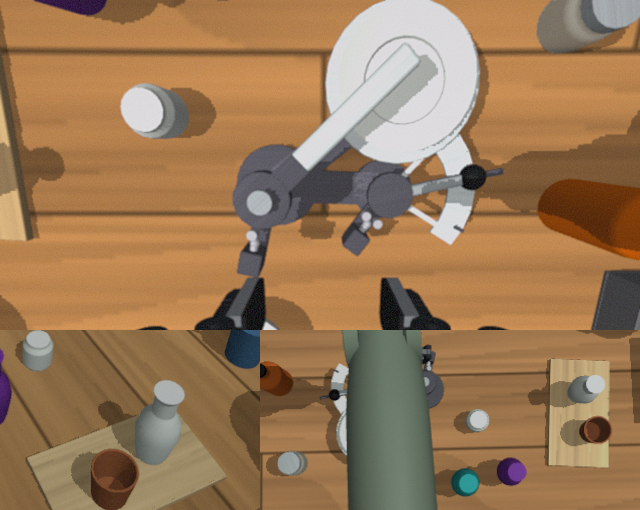

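The knob at (473,177) lies on the long mark's line. The bar is still seated at (411,51), and the vase stands upright on the board.

```bash
python3 -c "
from cell import bot
print(bot.close_job())"
```

```text
the job is handed in; nothing more can be done
None
```

I've handed the job in, but it returned no verdict. By the last pictures and readings, the vase stands upright on the ware board, the hand rest is at its end stop (about 2.61 rad), the lock lever is in the middle notch, nothing else shows as moved, and the clock was about 39 s.

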